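Slide the pot past the spring stop

ROBOT

A 6-joint arm with a two-finger parallel gripper is mounted at the origin on the work surface. World frame = base frame: x ahead of the robot, y to its left, z up, the work surface at z = 0. Lengths are in m, angles in rad, forces in N, time in s.
With the tool pointing down it reaches from about 0.35 to 0.975 m from the base axis. Payload 4.9 kg.
Tool frame: the origin (TCP) lies between the finger pads; the fingertips stand 22 mm ahead of it and the grasp point (between the pads) lies 3 mm ahead of it; z points along the fingers, y is the line along which they close (so a half turn about z gives the same grasp; the last joint's range is limited). The gripper opens to 85 mm and grips with 20 to 120 N. Pads are 22 mm wide; open, the fingers measure 114 mm over their backs; the gripper's body (76 mm by 85 mm) begins 54 mm behind the grasp point. The pads swing forward as they close: fully open they stand 13 mm farther back than shut.
Start: joints at [-1.35, 0.053, 1.613, -0, 1.476, -0.119], TCP at [0.208, -0.589, 0.225] pointing down, gripper open.
Joint ranges: [-3.01, 3.01], [-1.01, 2.22], [0.06, 2.58], [-1.02, 4.17], [0.09, 2.62], [-3.14, 3.14]. Speed limits (rad/s): [2.57, 2.57, 3.14, 3.14, 3.14, 3.14].

INTERFACE

Orientations are given as a unit quaternion [w, x, y, z].
In Python, from plant import state, grab_frame, get_calibration, job_done, recognise, regions_of gives the robot as it stands.
- The arm moves only by the tool apply_moves, never from a script. Its argument "targets" is a list of rows, each an object with "translation": the shift along the tool's x, y, z normalised to -1 to 1, where 1 is 100 mm, a list of three; "twist": the turn about the tool's z normalised to -1 to 1, where 1 is 0.1 rad; "hand": the opening, from 0 (shut) to 1 (fully open). A call has 1 to 8 rows; each row shifts and turns the commanded pose from where the row before left it, along the tool's axes as they then stand; what a row does not reach is not made up. A row lasts 1/10 s, in which the tool goes at most 50 mm and 8.59 degrees, less where a joint would pass 70% of its speed; a pose out of reach is approached as far as the arm can. A call with a number of a shift or a turn outside -1 to 1 is refused whole. A call with a gripper value outside its range is refused whole. The fingers move at their own pace and stop on an object; the grip force is fixed at half the most. Time passes only in rows, so rows that do not move let the fingers close. It gives the time, the measured TCP pose, the force, the opening and the grip force at its end, in the units of the state.
- state(): the state, without advancing time (a new reading comes with each control period).
- grab_frame(name): name is "scene" or "top" or "wrist"; returns the picture (480x640x3 uint8, red, green, blue); there is no depth.
- get_calibration(name): a dict with "camera_matrix" (3x3 intrinsics, pixels), "pose" (4x4, takes a point from camera to world coordinates). Camera axes: x right, y up, looking along -z (the intrinsics and any distortion apply to the point x, -y, -z); pixel columns grow to the right and rows downward; lengths in m; the calibration is good to about 2 mm. A picture is of the moment at which its call begins: read the wrist's pose just before it. get_calibration takes no time and is no camera call; for the wrist camera it gives the pose at the moment of the call.
- job_done(): hands the job in; it is judged then, once.
Trained networks look in the newest picture that a camera, given by its name, has taken for a name from the list of things; names that differ only in an ending like _2 or _b are one class to them, and where a whole thing is asked for, a point or a joint stands for the part that bears it (a point fixed in the world has none). Each returns a list of dicts, best first, with "score" (0 to 1); they miss things now and then, are a little off and sometimes report something else, mostly with a low value. They report only what shows in the picture. A call takes as long as a camera call.
- recognise(camera, query): "point" ([x, y, z] in m, in world coordinates, good to about 4 mm: the middle of the surface that is visible of it).
- regions_of(camera, query): "pixels" (480x640 bool, what is visible of it).
The state is a dict: "time": time; "joint_pos": joint angles; "joint_vel": joint speeds; "joint_efforts": joint torques, N m; "tool_pos": TCP position; "tool_rot": TCP orientation; "contact_force": force on the tool from outside, world axes, zero at the start; "ft_torque": the same for the moment, N m; "gripper_width": opening from 0.0 (shut) to 1.0 (fully open); "grasp_force": force on a finger pad.
Only numpy, scipy, OpenCV 4.12 (cv2) and the standard library are available. Lean on these libraries where they do the work, as an engineer would, in place of code of your own. Each camera call takes 0.05 s, during which the arm holds its last target. There are 200 camera calls.

TASK

With a fingertip, hold the red spring-loaded press bar down and, while it is down, push the black tab so that the orange carrier with its green pot slides past the stop, all the way to the end stop beside the yellow dispenser. Then let go so that the stop springs fully up behind the carrier. Only press and push: do not grip or lift the tab or the pot, keep the pot standing in its seat, and leave everything else where it is.

Things in the scene. Friction and masses are not known exactly. Their poses are not given: they have to be found in the camera images.
- slide_jig: Fixed wooden base board, 12 mm thick, x -120..165, y -172..118 mm, with two aluminium rails along y. Origin on the bench surface, at the stop tooth's y; z up. +y is the direction the carrier must travel. Carrier centre line at x = 35 mm, press bar centre line at x = -90 mm. An aluminium end stop (top 62 mm above the bench) closes the rails at y = 97 mm.
- press_bar (a point): Middle of the red press bar's top face, 34 mm above the bench when up; moves with the bar. The bar is 34 mm wide (x), 210 mm long (jig y -165..45 mm). It sinks level when pressed anywhere along it and carries the steel stop tooth (jig y -5..5 mm), which stands 8 mm above the carrier's underside when up and so blocks the carrier.
- stop (a joint): How far the press bar and its tooth are down, m: 0 fully up, 0.014 bottomed. The tooth frees the carrier from 0.008 on; 0.011 is a good depth. Spring: about 4 N to start, 9 N at the bottom; it rises by itself when let go, but the carrier keeps the tooth down while over it.
- push_tab (a point): Centre of the black upright push tab, 51 mm above the bench, over the press bar's centre line; moves with the carrier, axes as the jig's. Tab 44 mm wide (x), 12 mm thick (y), 40 to 62 mm above the bench. Pushed on its -y face. Its arm, 12 mm wide in y, 40 to 47 mm above the bench, joins it to the carrier on its +x side.
- carrier: Orange carrier plate (90 mm x, 70 mm y, 12 mm thick), origin at the centre of its underside, 34 mm above the bench; axes as the jig's. It slides only along jig y and cannot leave the rails. Its jig y (same as the tab's) starts at -95 to -50 mm; at -40 it meets the tooth if up, from +40 it is past it, +62 is the end stop. Takes 2 to 4 N to push, stays where left.
- pot_seat (a point): Centre of the flat seat floor on top of the carrier plate (90 mm x, 70 mm y), 46 mm above the bench, with an 8 mm high square lip round the pot's foot. Axes as the jig's.
- pot_center (a point): Half-way up, on the axis, the green plastic pot standing loose in the carrier's seat: 66 mm high, 76 mm across its rim, 53 mm at the foot.
- dispenser: Yellow push dispenser bottle, 62 mm across and 158 mm high, standing loose on the jig's board at about jig x = 122 mm, y = 60 mm, with a white nozzle reaching 72 mm towards the pot's final place. Origin at the centre of its underside. Leave alone.
- pot_b: Second green pot (66 mm high, 76 mm across) standing on the bench, origin at its underside. Leave alone.
- pot_c: Third green pot (66 mm high, 76 mm across) standing on the bench, origin at its underside. Leave alone.
- cloche: Clear acrylic bell cloche, 156 mm across, 202 mm high with its knob, origin under its centre. Leave alone.
- rake: Stainless hand rake with a wooden handle, lying flat, about 250 mm long along its x axis. Leave alone.
- stakes: Short bundle of wooden stakes, 206 x 46 x 24 mm, lying along its x axis. Leave alone.

How it is judged:
By the outcome, as a careful person would: the job done as asked, in the order asked, and still so for the second after the job is handed in, with the robot touching nothing.
It also fails if it takes over 35 s, if anything falls off the work surface, if the arm or the gripper's body presses on something with over 40 N, if the wrist force passes 120 N, or if a joint passes its speed limit or range.

## Working session

There is one attempt and no reset: what is moved stays moved. The work goes in short steps, Python scripts to look and compute and a tool call to move; the robot and the scene stay as the last step left them, time stands still between calls to the robot, and variables do not carry over. Pictures are saved under pics/ and viewed, at most 10 in all, crops included, and the job is handed in when it is done.

Besides the shell and the picture viewer there is one more tool, called after "Request:" by a JSON object that holds its "op" and its "data", one argument or row to a line. apply_moves: Moves the arm, as the interface text tells. Its arguments: {"type":"object","properties":{"targets":{"type":"array"}},"required":["targets"]}

```bash
mkdir -p pics
python3 - <<'E'
from plant import *
import cv2,numpy as np
ims=[]
for c in ["scene","top"]:
    f=grab_frame(c); cv2.imwrite(f"pics/{c}0.png",f[:,:,::-1])
    for q in ["slide_jig","press_bar","push_tab","carrier","pot_center","dispenser","pot_b","cloche","rake","stakes"]:
        print(c,q,[(np.round(d["point"],3).tolist(),round(d["score"],2)) for d in recognise(c,q)[:3]])
s=state();print(s["time"],s["tool_pos"],s["tool_rot"],s["contact_force"],s["gripper_width"])
E
```

```text
scene slide_jig [([0.666, -0.024, 0.009], 0.71)]
scene press_bar [([0.521, -0.007, 0.033], 0.93), ([0.666, -0.028, 0.01], 0.48)]
scene push_tab [([0.64, -0.024, 0.044], 0.87), ([0.31, -0.312, 0.023], 0.38)]
scene carrier [([0.636, -0.02, 0.043], 0.68)]
scene pot_center [([0.641, -0.014, 0.09], 0.71), ([0.761, 0.072, 0.096], 0.58), ([0.521, -0.008, 0.031], 0.38)]
scene dispenser [([0.761, 0.071, 0.099], 0.92), ([0.644, -0.016, 0.093], 0.35)]
scene pot_b [([0.41, -0.43, 0.042], 0.82), ([0.633, 0.324, 0.044], 0.66)]
scene cloche [([0.64, -0.449, 0.135], 0.75)]
scene rake [([0.436, 0.449, 0.019], 0.75)]
scene stakes [([0.307, -0.31, 0.025], 0.9), ([0.637, -0.024, 0.043], 0.71)]
top slide_jig [([0.622, 0.038, 0.017], 0.58), ([0.645, -0.021, 0.076], 0.15)]
top press_bar [([0.525, 0.035, 0.033], 0.65)]
top push_tab [([0.6, 0.0, 0.045], 0.78)]
top carrier [([0.598, -0.003, 0.048], 0.6)]
top pot_center [([0.645, -0.019, 0.074], 0.97), ([0.42, -0.442, 0.033], 0.62)]
top dispenser [([0.74, 0.09, 0.109], 0.62), ([0.644, -0.02, 0.075], 0.47)]
top pot_b [([0.419, -0.444, 0.032], 0.94), ([0.637, 0.347, 0.029], 0.61)]
top cloche [([0.59, -0.389, 0.153], 0.74), ([0.601, 0.003, 0.044], 0.45)]
top rake [([0.6, 0.002, 0.049], 0.63), ([0.427, 0.457, 0.016], 0.58)]
top stakes [([0.521, 0.03, 0.026], 0.33), ([0.74, 0.09, 0.107], 0.28)]
1.1 [ 0.20831536 -0.58923886  0.22449685] [-4.66243280e-06  9.85603022e-01  1.69075967e-01  1.44879127e-05] [ 0.03780635  0.46811057 -0.39073973] 0.9989794895120615
```

View pics/top0.png

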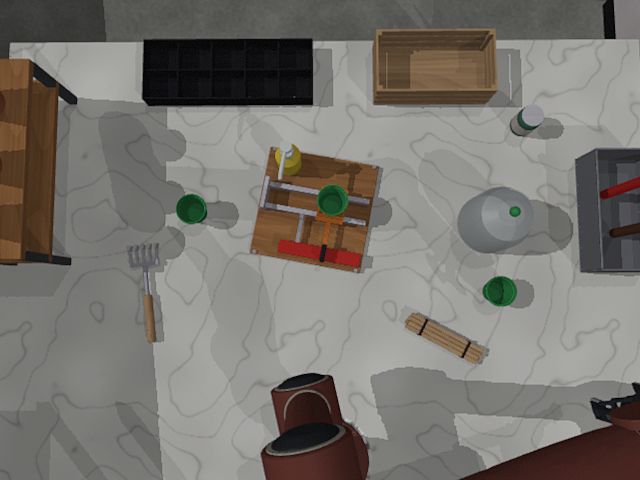

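View pics/scene0.png

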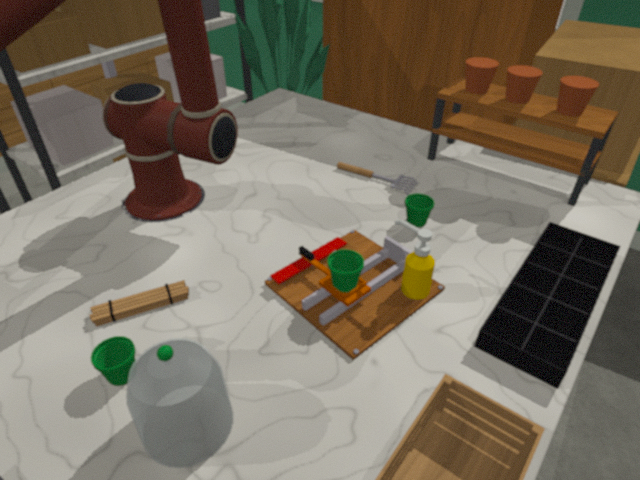

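```bash
cat > h.py <<'E'
from plant import *
import cv2,numpy as np
def back(cam,px,z):
    c=get_calibration(cam);K=np.array(c["camera_matrix"]);P=np.array(c["pose"])
    px=np.asarray(px,float).reshape(-1,2)
    d=np.c_[(px[:,0]-K[0,2])/K[0,0],-(px[:,1]-K[1,2])/K[1,1],-np.ones(len(px))]@P[:3,:3].T
    return (P[:3,3]+d*((z-P[2,3])/d[:,2])[:,None])[:,:2]
def red(f):
    f=f.astype(int);m=(f[...,0]>120)&(f[...,1]<50)&(f[...,2]<50)
    return m.astype(np.uint8)
E
python3 - <<'E'
from h import *
print(get_calibration("top").keys())
def box(cam,m,z):
    ys,xs=np.nonzero(m);w=back(cam,np.c_[xs,ys],z).astype(np.float32)*1000
    r=cv2.minAreaRect(w);print(cam,len(xs),r,cv2.boxPoints(r).round().tolist(),w.mean(0));return w
for cam,roi in [("top",(130,285,240,390)),("scene",(220,300,255,365))]:
    f=grab_frame(cam);m=np.zeros(f.shape[:2],np.uint8);a,b,c,d=roi
    m[a:b,c:d]=red(f)[a:b,c:d];box(cam,m,.034)
    r=regions_of(cam,"push_tab");
    for q in r[:2]:
        ys,xs=np.nonzero(q["pixels"]);print("tab",q["score"],len(xs),xs.min(),xs.max(),ys.min(),ys.max())
    k=np.zeros_like(m);k[a:b,c:d]=((f.max(2)<40)[a:b,c:d])
    n,l,st,ce=cv2.connectedComponentsWithStats(k)
    for i in range(1,n):
        if st[i,4]>15:print("dark",st[i],ce[i],back(cam,ce[i],.055))
print("corners",back("top",[(272,148),(382,167),(360,271),(250,251)],.012).round(3).tolist())
cv2.imwrite("pics/crop.png",cv2.resize(grab_frame("top")[140:280,240:390,::-1],None,fx=5,fy=4.2857,interpolation=cv2.INTER_CUBIC))
E
```

```text
dict_keys(['camera_matrix', 'pose'])
top 847 ((519.8290405273438, 16.813621520996094), (208.18609619140625, 33.738460540771484), 79.15021514892578) [[484.0, -82.0], [517.0, -89.0], [556.0, 116.0], [523.0, 122.0]] [520.71423   22.266773]
tab 0.55 408 316 343 209 261
dark [320 245   7  17  64] [322.65625  252.734375] [[0.51776599 0.00655099]]
scene 687 ((525.2603759765625, 12.653541564941406), (209.64556884765625, 31.127288818359375), 79.21709442138672) [[490.0, -87.0], [521.0, -93.0], [560.0, 113.0], [530.0, 119.0]] [524.0205      6.3842497]
tab 0.81 1003 298 370 246 306
dark [300 248  13  12  74] [306.25675676 253.54054054] [[0.52228144 0.0033737 ]]
corners [[0.798, 0.138], [0.745, -0.15], [0.474, -0.089], [0.527, 0.194]]
```

View pics/crop.png

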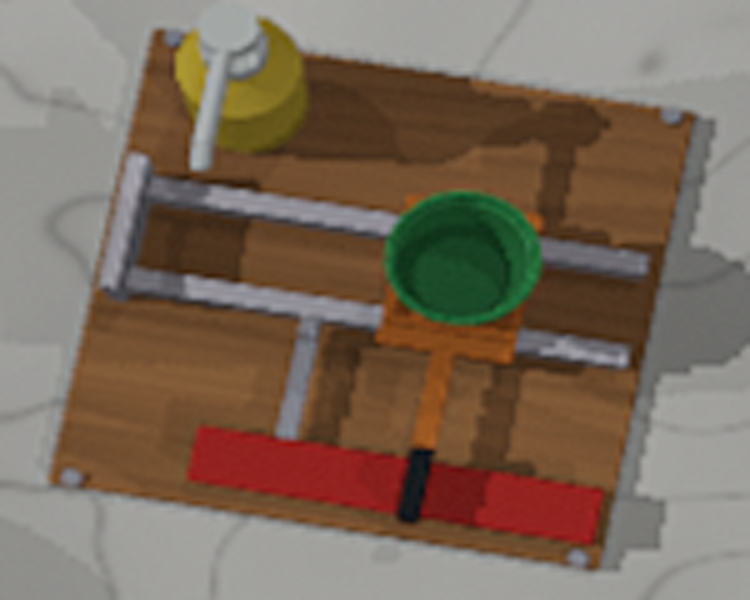

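Top view (5x crop): the tab sits on the bar at about crop (413,487). The dispenser and end stop are at +y (image left), and the path along the bar is clear. From both cameras, jig yaw ≈ -10.8°, origin ≈ (0.622, 0.057) and tab y ≈ -70 mm, which fits the sizes given. First I align the tool with the jig and shut the hand.

Request:
{"op": "apply_moves", "data": {
  "targets": [
    {"translation": [0,0,0],"twist": 1,"hand": 0},
    {"translation": [0,0,0],"twist": 1,"hand": 0},
    {"translation": [0,0,0],"twist": 1,"hand": 0},
    {"translation": [0,0,0],"twist": 1,"hand": 0},
    {"translation": [0,0,0],"twist": 1,"hand": 0},
    {"translation": [0,0,0],"twist": 0.28,"hand": 0},
    {"translation": [0.15,-0.4,0],"twist": 0,"hand": 0},
    {"translation": [0.15,-0.4,0],"twist": 0,"hand": 0}
  ]
}}

```text
time: 2.15
tool_pos: [0.2527, -0.5159, 0.2243]
tool_rot: [-0.0, 0.996, -0.094, 0.0]
contact_force: [0.9, 0.5, 0.1]
gripper_width: 0.003
grasp_force: 0.0
```

Request:
{"op": "apply_moves", "data": {
  "targets": [
    {"translation": [0.15,-0.45,0],"twist": 0,"hand": 0},
    {"translation": [0.15,-0.45,0],"twist": 0,"hand": 0},
    {"translation": [0.15,-0.45,0],"twist": 0,"hand": 0},
    {"translation": [0.15,-0.45,0],"twist": 0,"hand": 0},
    {"translation": [0.15,-0.45,0],"twist": 0,"hand": 0},
    {"translation": [0.15,-0.45,0],"twist": 0,"hand": 0},
    {"translation": [0.15,-0.45,0],"twist": 0,"hand": 0},
    {"translation": [0.15,-0.45,0],"twist": 0,"hand": 0}
  ]
}}

```text
time: 2.95
tool_pos: [0.4386, -0.1833, 0.2249]
tool_rot: [0.0, 0.996, -0.093, 0.001]
contact_force: [0.7, -0.7, 0.1]
gripper_width: -0.001
grasp_force: 0.0
```

```bash
cat >> h.py <<'E'
O=np.array([.6222,.0569]);R=np.array([[.982,.189],[-.189,.982]])  # cols: jig x,y
def rep():
    s=state();q=s["tool_rot"];yaw=np.degrees(2*np.arctan2(q[2],q[1]))
    print("t",round(s["time"],2),"jig mm",(R.T@(s["tool_pos"][:2]-O)*1000).round(1),"tip z",round(s["tool_pos"][2]*1000-22,1),"yaw",round(yaw,1),"F jig",(R.T@s["contact_force"][:2]).round(1),s["contact_force"][2].round(1),"w",round(s["gripper_width"],3),"q",np.round(q,3))
E
python3 -c "from h import *;rep()"
```

```text
t 2.95 jig mm [-134.9 -270.6] tip z 202.9 yaw -10.7 F jig [ 0.8 -0.5] 0.1 w -0.001 q [ 0.     0.996 -0.093  0.001]
```

Request:
{"op": "apply_moves", "data": {
  "targets": [
    {"translation": [0.15,-0.45,0],"twist": 0,"hand": 0},
    {"translation": [0.15,-0.45,0],"twist": 0,"hand": 0},
    {"translation": [0.1,-0.4,0.2],"twist": 0,"hand": 0},
    {"translation": [0.05,-0.12,0.3],"twist": 0,"hand": 0},
    {"translation": [0,0,0.4],"twist": 0,"hand": 0},
    {"translation": [0,0,0.3],"twist": 0,"hand": 0},
    {"translation": [0,0,0],"twist": 0,"hand": 0},
    {"translation": [0,0,0],"twist": 0,"hand": 0}
  ]
}}

```text
time: 3.75
tool_pos: [0.5088, -0.054, 0.1048]
tool_rot: [-0.0, 0.996, -0.094, -0.0]
contact_force: [-0.2, -0.0, 0.3]
gripper_width: -0.0
grasp_force: 0.0
```

Run:
```python
from h import *
rep()
f=grab_frame("wrist");cv2.imwrite("pics/w1.png",f[:,:,::-1])
print(recognise("wrist","push_tab")[:2],recognise("wrist","press_bar")[:2])
m=red(f);ys,xs=np.nonzero(m);
w=back("wrist",np.c_[xs,ys],.034)
j=((w-O)@R*1000);print(len(xs),"bar x",np.percentile(j[:,0],[1,50,99]),"y",np.percentile(j[:,1],[1,99]))
```

```text
t 3.75 jig mm [ -90.4 -130.4] tip z 82.8 yaw -10.7 F jig [-0.2 -0. ] 0.3 w -0.0 q [-0.     0.996 -0.094 -0.   ]
[{'point': [0.5978, -0.0075, 0.048], 'score': 0.72}] [{'point': [0.5295, 0.0441, 0.0338], 'score': 0.61}]
3615 bar x [-105.18353783  -84.30188147  -72.03972455] y [-164.12103536   32.838302  ]
```

View pics/w1.png

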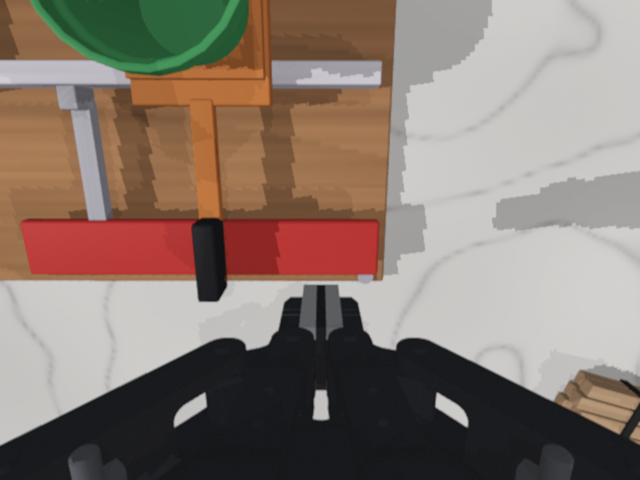

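The wrist view shows the bar at rows 220-275 and the tab at columns 193-225. The shut fingertip (320,300) is over the bar's -y part, and the bar edges match the jig frame. Now I press down to about 11 mm.

Request:
{"op": "apply_moves", "data": {
  "targets": [
    {"translation": [0,0,0.25],"twist": 0,"hand": 0},
    {"translation": [0,0,0.15],"twist": 0,"hand": 0},
    {"translation": [0,0,0.08],"twist": 0,"hand": 0},
    {"translation": [0,0,0.06],"twist": 0,"hand": 0},
    {"translation": [0,0,0.03],"twist": 0,"hand": 0},
    {"translation": [0,0,0.02],"twist": 0,"hand": 0},
    {"translation": [0,0,0],"twist": 0,"hand": 0},
    {"translation": [0,0,0],"twist": 0,"hand": 0}
  ]
}}

```text
time: 4.7
tool_pos: [0.5092, -0.0541, 0.046]
tool_rot: [0.0, 0.996, -0.094, 0.0]
contact_force: [-0.1, 0.4, 0.1]
gripper_width: 0.002
grasp_force: 0.0
```

```bash
python3 -c "from h import *;rep()"
```

```text
t 4.7 jig mm [ -90.  -130.4] tip z 24.0 yaw -10.8 F jig [-0.1  0.4] 0.1 w 0.002 q [ 0.     0.996 -0.094  0.   ]
```

No contact force at tip z 24, where about 8 N is expected. I check before pushing.

Run:
```python
from h import *
s=state();print(s["contact_force"],s["ft_torque"],s["joint_efforts"])
f=grab_frame("wrist");g=grab_frame("scene")
a=cv2.resize(f[150:400,150:450],(400,333));b=cv2.resize(g[200:310,240:390],(400,293),interpolation=cv2.INTER_CUBIC)
cv2.imwrite("pics/w2.png",np.vstack([a,b])[:600,:,::-1])
m=red(g);m[:220]=0;m[300:]=0;m[:,:255]=0;m[:,365:]=0;ys,xs=np.nonzero(m)
for z in(.034,.023):print(z,np.median((back("scene",np.c_[xs,ys],z)-O)@R*1000,axis=0))
```

```text
[-0.07348816  0.37476448  0.11145626] [0.04677948 0.04074573 0.01422404] [-4.67608610e-03 -3.06139076e+01 -3.20992434e+01 -1.37812649e-04
  2.59867767e-03 -6.95995504e-05]
0.034 [-86.20300022 -79.01145548]
0.023 [-95.92451709 -71.0270792 ]
```

View pics/w2.png

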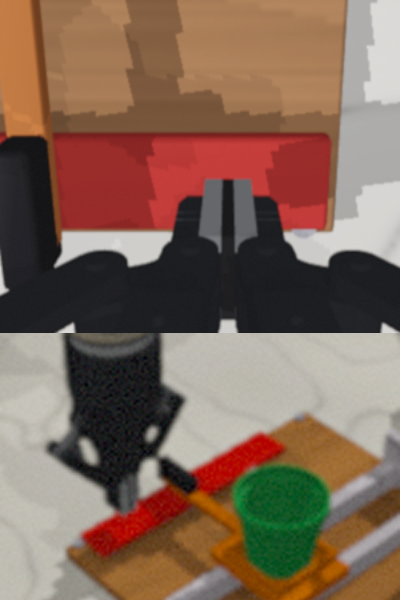

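Run:
```python
from h import *
f=grab_frame("wrist");m=red(f);ys,xs=np.nonzero(m)
top=[(x,ys[xs==x].min()) for x in range(250,390,10) if (xs==x).any()]
for z in(.034,.028,.023):
    j=(back("wrist",top,z)-O)@R*1000;k=(back("wrist",np.c_[xs,ys],z)-O)@R*1000
    print(z,"inner edge",np.median(j[:,0]),"y end",np.percentile(k[:,1],1),"x lo",np.percentile(k[:,0],1))
rep()
```

```text
0.034 inner edge -73.28890094510118 y end -163.14816165955017 x lo -105.98068801187866
0.028 inner edge -75.21202269897351 y end -164.37312981134684 x lo -109.11822146133575
0.023 inner edge -76.81462416053381 y end -165.3939366045107 x lo -111.73283266921672
t 4.85 jig mm [ -90.1 -130.4] tip z 23.9 yaw -10.8 F jig [0.8 0.2] 0.0 w -0.001 q [ 0.     0.996 -0.094  0.   ]
```

Request:
{"op": "apply_moves", "data": {
  "targets": [
    {"translation": [0,0,0.02],"twist": 0,"hand": 0},
    {"translation": [0,0,0],"twist": 0,"hand": 0}
  ]
}}

```text
time: 5.05
tool_pos: [0.5086, -0.0539, 0.0433]
tool_rot: [-0.0, 0.996, -0.094, -0.0]
contact_force: [-0.3, -0.0, 0.1]
gripper_width: -0.006
grasp_force: 0.0
```

The bar image hasn't changed, so the tip isn't touching it yet. I keep descending gently until there is force.

Request:
{"op": "apply_moves", "data": {
  "targets": [
    {"translation": [0,0,0.03],"twist": 0,"hand": 0},
    {"translation": [0,0,0],"twist": 0,"hand": 0}
  ]
}}

```text
time: 5.25
tool_pos: [0.5083, -0.0539, 0.04]
tool_rot: [-0.0, 0.996, -0.094, -0.0]
contact_force: [0.2, 0.1, 0.2]
gripper_width: 0.002
grasp_force: 0.0
```

Request:
{"op": "apply_moves", "data": {
  "targets": [
    {"translation": [0,0,0.03],"twist": 0,"hand": 0},
    {"translation": [0,0,0],"twist": 0,"hand": 0}
  ]
}}

```text
time: 5.45
tool_pos: [0.5084, -0.0539, 0.037]
tool_rot: [-0.0, 0.996, -0.094, -0.0]
contact_force: [-0.3, 0.4, -0.3]
gripper_width: -0.003
grasp_force: 0.0
```

Run:
```python
from h import *
rep()
C=get_calibration("wrist");P=np.array(C["pose"]);K=np.array(C["camera_matrix"])
# where does the seen tip (wrist px ~320,285) lie: height at which its ray meets the tool axis plane (jig x of tool)
s=state();jx=(R.T@(s["tool_pos"][:2]-O))[0]*1000
f=grab_frame("wrist");cv2.imwrite("pics/w3.png",f[:,:,::-1])
for z in (.02,.025,.03,.035,.04,.045):
    print(z,((back("wrist",[(320,285)],z)-O)@R*1000).round(1),"tool x",jx.round(1))
```

```text
t 5.45 jig mm [ -90.8 -130.3] tip z 15.0 yaw -10.8 F jig [-0.4  0.3] -0.3 w -0.003 q [-0.     0.996 -0.094 -0.   ]
0.02 [[ -91.9 -130.1]] tool x -90.8
0.025 [[ -89.8 -130.1]] tool x -90.8
0.03 [[ -87.7 -130.1]] tool x -90.8
0.035 [[ -85.6 -130.1]] tool x -90.8
0.04 [[ -83.5 -130.1]] tool x -90.8
0.045 [[ -81.4 -130.1]] tool x -90.8
```

View pics/w3.png

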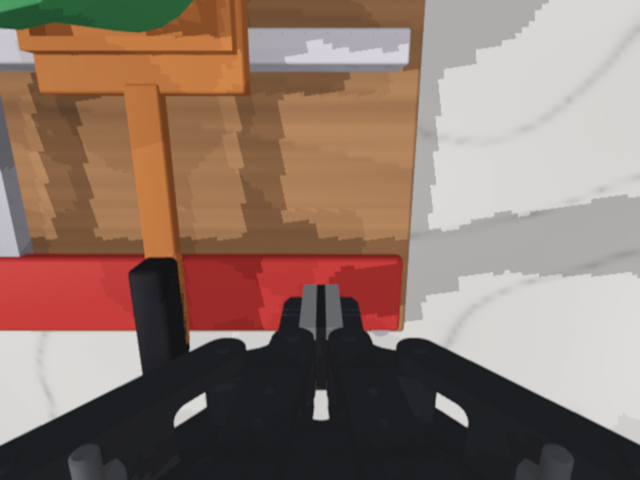

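Run:
```python
from h import *
f=grab_frame("wrist")
P=np.array(get_calibration("wrist")["pose"]);s=state();p=P[:3,3];print("cam rel tool jig",(R.T@(p[:2]-s["tool_pos"][:2])*1000).round(),"cam z",p[2],"viewdir",-P[:3,2])
# edges at column 250 : bar inner row257, outer row330; bar -y end col ~402
for n,px in [("inner",(240,257)),("outer",(240,330)),("end",(402,290)),("board -y edge at z12",(409,240))]:
    print(n,[((back("wrist",[px],z)-O)@R*1000).round(1)[0].tolist() for z in (.034,.028,.022,.020,.012)])
r=regions_of("wrist","press_bar")[0]["pixels"];m=red(f)
for c in (220,240,380,390):
    y=np.nonzero(m[:,c])[0];print(c,y.min(),y.max())
```

```text
cam rel tool jig [69.  0.] cam z 0.18686366323144352 viewdir [-0.26658219  0.05063295 -0.96248129]
inner [[-73.6, -97.0], [-75.6, -95.7], [-77.7, -94.4], [-78.3, -94.0], [-81.1, -92.2]]
outer [[-107.2, -95.2], [-110.6, -93.8], [-113.9, -92.5], [-115.0, -92.0], [-119.5, -90.2]]
end [[-88.2, -164.8], [-90.8, -166.2], [-93.4, -167.5], [-94.3, -168.0], [-97.7, -169.8]]
board -y edge at z12 [[-66.1, -166.4], [-67.9, -167.8], [-69.6, -169.2], [-70.2, -169.7], [-72.5, -171.6]]
220 257 328
240 257 329
380 257 312
390 256 315
```

Run:
```python
from h import *
for z in (.02,.03,.034,.04,.045,.05,.055,.06,.07):
    print(z,((back("scene",[(287.6,267)],z)-O)@R*1000).round(1), "tool -90,-130 (then TCP z .046)")
g=grab_frame("scene")
cv2.imwrite("pics/s3.png",cv2.resize(g[215:290,250:350,::-1],(800,600),interpolation=cv2.INTER_CUBIC))
s=state();print(s["tool_pos"],s["joint_pos"])
```

```text
0.02 [[-112.1 -108.4]] tool -90,-130 (then TCP z .046)
0.03 [[-103.1 -115.1]] tool -90,-130 (then TCP z .046)
0.034 [[ -99.5 -117.8]] tool -90,-130 (then TCP z .046)
0.04 [[ -94.1 -121.8]] tool -90,-130 (then TCP z .046)
0.045 [[ -89.6 -125.2]] tool -90,-130 (then TCP z .046)
0.05 [[ -85.  -128.5]] tool -90,-130 (then TCP z .046)
0.055 [[ -80.5 -131.9]] tool -90,-130 (then TCP z .046)
0.06 [[ -76.  -135.2]] tool -90,-130 (then TCP z .046)
0.07 [[ -67.  -141.9]] tool -90,-130 (then TCP z .046)
[ 0.50880805 -0.05401848  0.03753821] [-2.51305624e-01 -2.05322320e-02  2.01984117e+00  1.15213873e-05
  1.14220670e+00  1.50770814e+00]
```

View pics/s3.png

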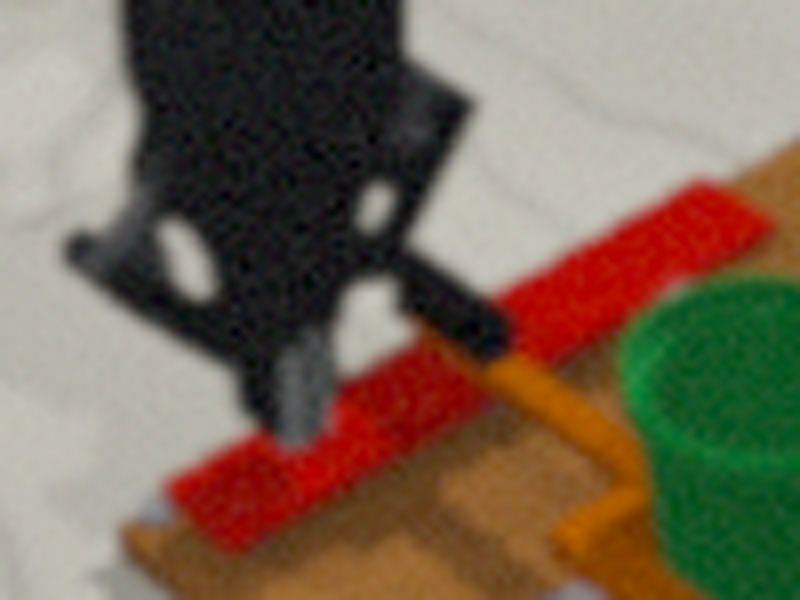

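The scene view shows the shut tip (crop 305,440) still just above the bar, and the bar is up. The real tip is much nearer the TCP height than stated, so I go by force.

Request:
{"op": "apply_moves", "data": {
  "targets": [
    {"translation": [0,0,0.03],"twist": 0,"hand": 0},
    {"translation": [0,0,0],"twist": 0,"hand": 0}
  ]
}}

```text
time: 5.85
tool_pos: [0.5085, -0.0539, 0.0341]
tool_rot: [-0.0, 0.996, -0.094, -0.0]
contact_force: [0.2, -0.4, -0.4]
gripper_width: 0.002
grasp_force: 0.0
```

Request:
{"op": "apply_moves", "data": {
  "targets": [
    {"translation": [0,0,0.03],"twist": 0,"hand": 0},
    {"translation": [0,0,0],"twist": 0,"hand": 0}
  ]
}}

```text
time: 6.05
tool_pos: [0.5084, -0.0539, 0.031]
tool_rot: [-0.0, 0.996, -0.094, -0.0]
contact_force: [0.0, -0.2, 0.2]
gripper_width: -0.003
grasp_force: 0.0
```

Request:
{"op": "apply_moves", "data": {
  "targets": [
    {"translation": [0,0,0.03],"twist": 0,"hand": 0},
    {"translation": [0,0,0],"twist": 0,"hand": 0}
  ]
}}

```text
time: 6.25
tool_pos: [0.5084, -0.0539, 0.028]
tool_rot: [-0.0, 0.996, -0.094, -0.0]
contact_force: [-0.1, -1.0, 0.2]
gripper_width: 0.001
grasp_force: 0.0
```

Request:
{"op": "apply_moves", "data": {
  "targets": [
    {"translation": [0,0,0.02],"twist": 0,"hand": 0},
    {"translation": [0,0,0],"twist": 0,"hand": 0}
  ]
}}

```text
time: 6.45
tool_pos: [0.5089, -0.0541, 0.0267]
tool_rot: [0.0, 0.996, -0.094, -0.0]
contact_force: [-0.4, 0.9, 3.4]
gripper_width: -0.002
grasp_force: 1.6
```

Run:
```python
from h import *
rep()
f=grab_frame("wrist");m=red(f)
for c in (220,240,380):
    y=np.nonzero(m[:,c])[0]
    print(c,y.min(),y.max(),[((back("wrist",[(c,y.min()),(c,y.max())],z)-O)@R*1000).round(1)[:,0].tolist() for z in (.034,.030,.026)])
```

```text
t 6.45 jig mm [ -90.3 -130.4] tip z 4.7 yaw -10.8 F jig [-0.6  0.8] 3.4 w -0.002 q [ 0.     0.996 -0.094 -0.   ]
220 266 336 [[-73.5, -103.8], [-74.9, -106.1], [-76.4, -108.4]]
240 266 338 [[-73.5, -104.7], [-74.9, -107.1], [-76.4, -109.4]]
380 266 325 [[-73.3, -98.7], [-74.8, -100.9], [-76.3, -103.0]]
```

Contact came at TCP z ≈ 0.0265, so the true tip is about 7.5 mm above the reported TCP. I press 11 mm from there.

Request:
{"op": "apply_moves", "data": {
  "targets": [
    {"translation": [0,0,0.03],"twist": 0,"hand": 0},
    {"translation": [0,0,0.03],"twist": 0,"hand": 0},
    {"translation": [0,0,0.03],"twist": 0,"hand": 0},
    {"translation": [0,0,0.03],"twist": 0,"hand": 0},
    {"translation": [0,0,0],"twist": 0,"hand": 0}
  ]
}}

```text
time: 7.0
tool_pos: [0.5091, -0.0541, 0.0148]
tool_rot: [0.0, 0.996, -0.094, 0.0]
contact_force: [-2.8, -0.0, 8.1]
gripper_width: 0.002
grasp_force: 3.7
```

Run:
```python
from h import *
rep()
f=grab_frame("wrist");m=red(f)
for c in (220,240):
    y=np.nonzero(m[:,c])[0]
    print(c,y.min(),y.max(),[((back("wrist",[(c,y.min()),(c,y.max())],z)-O)@R*1000).round(1)[:,0].tolist() for z in (.034,.026,.023,.02)])
cv2.imwrite("pics/w4.png",f[:,:,::-1])
```

```text
t 7.0 jig mm [ -90.1 -130.4] tip z -7.2 yaw -10.8 F jig [-2.8 -0.6] 8.1 w 0.002 q [ 0.     0.996 -0.094  0.   ]
220 266 336 [[-69.0, -96.8], [-71.9, -101.4], [-73.0, -103.1], [-74.1, -104.9]]
240 266 338 [[-68.9, -97.6], [-71.9, -102.3], [-72.9, -104.0], [-74.0, -105.8]]
```

View pics/w4.png

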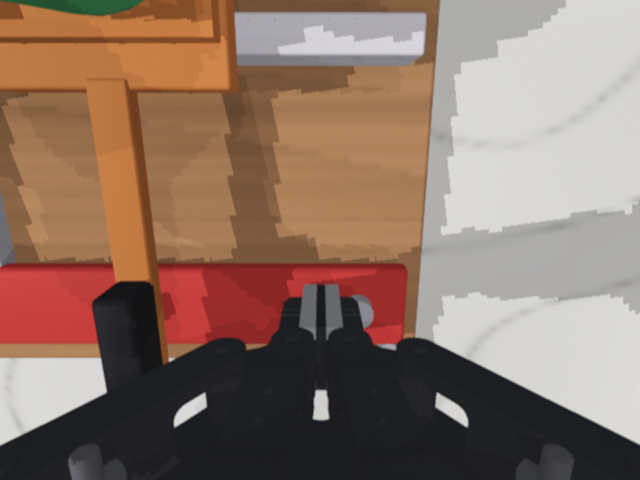

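The bar is down about 11 mm (8.1 N; image edges fit z ≈ 23 mm). A guide-pin head shows at (360,310), so a matching one probably stands near jig y ≈ +23. Now I sweep +y while holding the bar down.

Request:
{"op": "apply_moves", "data": {
  "targets": [
    {"translation": [0,-0.1,0],"twist": 0,"hand": 0},
    {"translation": [0,-0.1,0],"twist": 0,"hand": 0},
    {"translation": [0,-0.08,0],"twist": 0,"hand": 0},
    {"translation": [0,-0.06,0],"twist": 0,"hand": 0},
    {"translation": [0,-0.06,0],"twist": 0,"hand": 0},
    {"translation": [0,-0.06,0],"twist": 0,"hand": 0},
    {"translation": [0,-0.06,0],"twist": 0,"hand": 0},
    {"translation": [0,-0.06,0],"twist": 0,"hand": 0}
  ]
}}

```text
time: 7.85
tool_pos: [0.5213, 0.0012, 0.016]
tool_rot: [0.002, 0.996, -0.094, 0.002]
contact_force: [-2.6, -6.2, 7.9]
gripper_width: -0.003
grasp_force: 4.4
```

```bash
cat >> h.py <<'E'
def tab(cam="top",roi=(225,275,250,365)):
    a,b,c,d=roi;f=grab_frame(cam);hsv=cv2.cvtColor(f,cv2.COLOR_RGB2HSV)
    return f
def orange():
    # carrier/arm orange pixels in the scene image -> jig y of the arm (z 47)
    f=grab_frame("scene");h=cv2.cvtColor(f,cv2.COLOR_RGB2HSV)
    m=(h[...,0]>10)&(h[...,0]<18)&(h[...,1]>220)&(h[...,2]>120)
    ys,xs=np.nonzero(m);j=(back("scene",np.c_[xs,ys],.046)-O)@R*1000
    k=(abs(j[:,0]-35)<55)&(abs(j[:,1])<130);p=np.percentile(j[k,1],[3,50,97]).round();print("carrier y range",p,k.sum());return f
E
python3 - <<'E'
from h import *
rep();orange();print([(np.round((R.T@(np.array(d["point"][:2])-O))*1000),d["score"]) for d in recognise("scene","carrier")[:2]])
E
```

```text
t 7.85 jig mm [-88.5 -73.8] tip z -6.0 yaw -10.8 F jig [-1.4 -6.6] 7.9 w -0.003 q [ 0.002  0.996 -0.094  0.002]
carrier y range [-89. -70. -18.] 526
[(array([ 43., -57.]), 0.74), (array([ 32., -49.]), 0.33)]
```

Request:
{"op": "apply_moves", "data": {
  "targets": [
    {"translation": [0,-0.06,0.01],"twist": 0,"hand": 0},
    {"translation": [0,-0.06,0],"twist": 0,"hand": 0},
    {"translation": [0,-0.06,0],"twist": 0,"hand": 0},
    {"translation": [0,-0.06,0],"twist": 0,"hand": 0},
    {"translation": [0,-0.06,0],"twist": 0,"hand": 0},
    {"translation": [0,-0.06,0],"twist": 0,"hand": 0}
  ]
}}

```text
time: 8.55
tool_pos: [0.5283, 0.0367, 0.0157]
tool_rot: [0.002, 0.996, -0.094, 0.002]
contact_force: [-4.8, -5.5, 12.1]
gripper_width: -0.002
grasp_force: 6.3
```

Run:
```python
from h import *
rep();f=orange();print([(np.round((R.T@(np.array(d["point"][:2])-O))*1000),d["score"]) for d in recognise("scene","carrier")[:2]])
w=grab_frame("wrist");cv2.imwrite("pics/w5.png",np.hstack([cv2.resize(w,(400,300)),cv2.resize(f[200:320,240:400],(400,300))])[:,:,::-1])
```

```text
t 8.55 jig mm [-88.4 -37.6] tip z -6.3 yaw -10.7 F jig [-3.7 -6.3] 12.1 w -0.002 q [ 0.002  0.996 -0.094  0.002]
carrier y range [-53. -34.  21.] 507
[(array([ 40., -23.]), 0.56)]
```

View pics/w5.png

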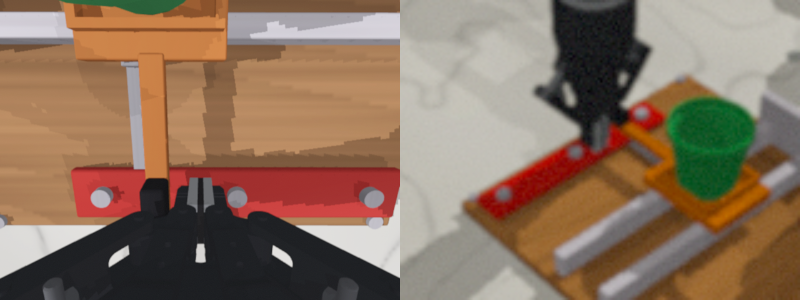

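The three pins are at about y -145, -60 and +25, and the tip passed the middle one cleanly. The carrier is now over the tooth (y ≈ -17) and the pot is upright. I keep sweeping with the bar held.

Request:
{"op": "apply_moves", "data": {
  "targets": [
    {"translation": [0,-0.06,0],"twist": 0,"hand": 0},
    {"translation": [0,-0.06,0],"twist": 0,"hand": 0},
    {"translation": [0,-0.06,0],"twist": 0,"hand": 0},
    {"translation": [0,-0.06,0],"twist": 0,"hand": 0},
    {"translation": [0,-0.06,0],"twist": 0,"hand": 0},
    {"translation": [0,-0.06,0],"twist": 0,"hand": 0},
    {"translation": [0,-0.06,0],"twist": 0,"hand": 0}
  ]
}}

```text
time: 9.4
tool_pos: [0.5362, 0.0782, 0.0157]
tool_rot: [0.001, 0.996, -0.094, 0.002]
contact_force: [-2.6, -6.1, 12.1]
gripper_width: 0.003
grasp_force: 6.2
```

Run:
```python
from h import *
rep();f=orange();print([(np.round((R.T@(np.array(d["point"][:2])-O))*1000),d["score"]) for d in recognise("scene","carrier")[:2]])
```

```text
t 9.4 jig mm [-88.5   4.7] tip z -6.3 yaw -10.8 F jig [-1.4 -6.5] 12.1 w 0.003 q [ 0.001  0.996 -0.094  0.002]
carrier y range [-11.   8.  58.] 472
[(array([39., 17.]), 0.94), (array([134.,  43.]), 0.45)]
```

Request:
{"op": "apply_moves", "data": {
  "targets": [
    {"translation": [0,-0.05,0],"twist": 0,"hand": 0},
    {"translation": [0,-0.05,0],"twist": 0,"hand": 0}
  ]
}}

```text
time: 9.7
tool_pos: [0.538, 0.088, 0.0156]
tool_rot: [0.001, 0.996, -0.094, 0.002]
contact_force: [-3.2, -6.4, 12.3]
gripper_width: 0.002
grasp_force: 6.1
```

Request:
{"op": "apply_moves", "data": {
  "targets": [
    {"translation": [0,-0.05,0],"twist": 0,"hand": 0},
    {"translation": [0,-0.05,0],"twist": 0,"hand": 0}
  ]
}}

```text
time: 9.9
tool_pos: [0.5399, 0.098, 0.0156]
tool_rot: [0.001, 0.996, -0.094, 0.002]
contact_force: [-2.7, -5.9, 12.2]
gripper_width: 0.0
grasp_force: 6.1
```

Run:
```python
from h import *
rep();f=orange();print([(np.round((R.T@(np.array(d["point"][:2])-O))*1000),d["score"]) for d in recognise("scene","carrier")[:2]])
w=grab_frame("wrist");cv2.imwrite("pics/w6.png",np.hstack([cv2.resize(w,(400,300)),cv2.resize(f[200:320,240:400],(400,300))])[:,:,::-1])
```

```text
t 9.9 jig mm [-88.6  24.8] tip z -6.4 yaw -10.8 F jig [-1.5 -6.2] 12.2 w 0.0 q [ 0.001  0.996 -0.094  0.002]
carrier y range [ 8. 26. 76.] 455
[]
```

View pics/w6.png

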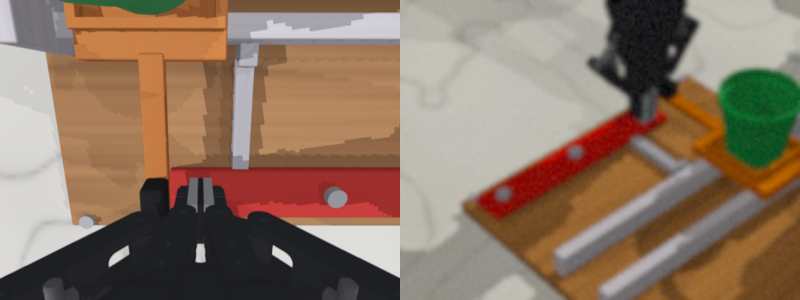

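The carrier's rear edge has cleared the tooth, the pot is upright, and the pins don't obstruct. I push on to the end stop.

Request:
{"op": "apply_moves", "data": {
  "targets": [
    {"translation": [0,-0.05,0],"twist": 0,"hand": 0},
    {"translation": [0,-0.05,0],"twist": 0,"hand": 0},
    {"translation": [0,-0.03,0],"twist": 0,"hand": 0}
  ]
}}

```text
time: 10.35
tool_pos: [0.5424, 0.1108, 0.0157]
tool_rot: [0.001, 0.996, -0.094, 0.002]
contact_force: [-3.0, -6.6, 12.5]
gripper_width: -0.002
grasp_force: 6.1
```

Request:
{"op": "apply_moves", "data": {
  "targets": [
    {"translation": [0,-0.02,0],"twist": 0,"hand": 0},
    {"translation": [0,0,0],"twist": 0,"hand": 0}
  ]
}}

```text
time: 10.55
tool_pos: [0.5427, 0.1126, 0.0157]
tool_rot: [0.001, 0.996, -0.094, 0.002]
contact_force: [-3.7, -6.8, 12.3]
gripper_width: 0.0
grasp_force: 7.0
```

Request:
{"op": "apply_moves", "data": {
  "targets": [
    {"translation": [0,-0.02,0],"twist": 0,"hand": 0},
    {"translation": [0,0,0],"twist": 0,"hand": 0}
  ]
}}

```text
time: 10.75
tool_pos: [0.5427, 0.1127, 0.0156]
tool_rot: [0.003, 0.996, -0.093, 0.001]
contact_force: [-4.6, -12.5, 14.7]
gripper_width: 0.0
grasp_force: 9.4
```

```bash
python3 -c "
from h import *
rep();orange()"
```

```text
t 10.75 jig mm [-88.6  39.8] tip z -6.4 yaw -10.7 F jig [ -2.2 -13.2] 14.7 w 0.0 q [ 0.003  0.996 -0.093  0.001]
carrier y range [23. 39. 88.] 418
```

The force rose to 13 N with no travel, so the carrier is at the end stop. I back off the tab, then lift.

Request:
{"op": "apply_moves", "data": {
  "targets": [
    {"translation": [0,0.05,0],"twist": 0,"hand": 0},
    {"translation": [0,0.08,0],"twist": 0,"hand": 0},
    {"translation": [0,0,-0.05],"twist": 0,"hand": 0},
    {"translation": [0,0,-0.1],"twist": 0,"hand": 0},
    {"translation": [0,0,-0.3],"twist": 0,"hand": 0},
    {"translation": [0,0,-0.4],"twist": 0,"hand": 0},
    {"translation": [0,0,-0.4],"twist": 0,"hand": 0},
    {"translation": [0,0,0],"twist": 0,"hand": 0}
  ]
}}

```text
time: 11.6
tool_pos: [0.5425, 0.1034, 0.1453]
tool_rot: [-0.001, 0.996, -0.094, 0.006]
contact_force: [0.3, -0.8, 0.8]
gripper_width: 0.003
grasp_force: 0.0
```

Request:
{"op": "apply_moves", "data": {
  "targets": [
    {"translation": [-0.2,0.4,-0.1],"twist": 0,"hand": 0},
    {"translation": [-0.2,0.4,0],"twist": 0,"hand": 0},
    {"translation": [-0.2,0.4,0],"twist": 0,"hand": 0},
    {"translation": [-0.2,0.4,0],"twist": 0,"hand": 0},
    {"translation": [0,0,0],"twist": 0,"hand": 0}
  ]
}}

```text
time: 12.1
tool_pos: [0.4272, -0.0416, 0.1468]
tool_rot: [0.0, 0.995, -0.097, -0.001]
contact_force: [0.4, 0.6, -0.2]
gripper_width: 0.001
grasp_force: 0.0
```

Run:
```python
from h import *
rep();orange()
for cam,roi in [("top",(130,285,240,390)),("scene",(220,300,255,365))]:
    f=grab_frame(cam);m=np.zeros(f.shape[:2],np.uint8);a,b,c,d=roi
    m[a:b,c:d]=red(f)[a:b,c:d];ys,xs=np.nonzero(m)
    for z in(.034,.022):
        w=((back(cam,np.c_[xs,ys],z)-O)@R*1000).astype(np.float32);r=cv2.minAreaRect(w);print(cam,z,np.round(r[0],1),np.round(r[1],1))
    for q in("pot_center","dispenser"):
        print(q,[(np.round(d["point"],3).tolist(),((R.T@(np.array(d["point"][:2])-O))*1000).round(),round(d["score"],2)) for d in recognise(cam,q)[:2]])
```

```text
t 12.1 jig mm [-172.9 -133.6] tip z 124.8 yaw -11.1 F jig [0.3 0.6] -0.2 w 0.001 q [ 0.     0.995 -0.097 -0.001]
carrier y range [24. 40. 89.] 392
top 0.034 [-92.7 -67. ] [ 33.9 192. ]
top 0.022 [-91.7 -66.9] [ 34.2 193.8]
pot_center [([0.674, 0.117, 0.074], array([39., 69.]), 0.93)]
dispenser [([0.737, 0.09, 0.108], array([107.,  54.]), 0.87)]
scene 0.034 [-86.8 -61.9] [ 31.3 210. ]
scene 0.022 [-97.4 -52.9] [ 31.8 213.5]
pot_center [([0.669, 0.109, 0.094], array([36., 60.]), 0.96), ([0.526, 0.02, 0.031], array([-88., -54.]), 0.21)]
dispenser [([0.759, 0.072, 0.096], array([131.,  41.]), 0.78), ([0.309, -0.308, 0.026], array([-238., -417.]), 0.38)]
```

```bash
python3 -c "
from plant import *
print(job_done())"
```

```text
the job is handed in; nothing more can be done
None
```

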